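# Lay the stool side against the planing stop

### The arm

A 7-joint arm with a two-finger parallel gripper is mounted at the origin on the work surface. World frame = base frame: x ahead of the robot, y to its left, z up, the work surface at z = 0. Lengths are in m, angles in rad, forces in N, time in s.
With the tool pointing down it reaches from about 0.425 to 0.875 m from the base axis. Payload 4.7 kg.
Tool frame: the origin (TCP) lies at the very end of the fingers, on their centre line; the grasp point (between the pads) lies 19 mm behind it; z points along the fingers, y is the line along which they close (so a half turn about z gives the same grasp; the last joint's range is limited). The gripper opens to 87 mm and grips with 3 to 60 N. Pads are 19 mm wide; open, the fingers measure 117 mm over their backs; the gripper's body (75 mm by 190 mm) begins 51 mm behind the grasp point.
Start: joints at [1.238, 0.321, -0.07, 1.45, 0.023, 1.371, -0.057], TCP at [0.221, -0.611, 0.198] pointing down, gripper open.
Joint ranges: [-2.86, 2.86], [-0.3, 2.09], [-1.38, 1.24], [0.06, 2.45], [-1.56, 4.7], [0.09, 2.05], [-2.69, 2.69]. Speed limits (rad/s): [2.57, 2.57, 3.14, 3.14, 3.14, 3.14, 3.14].

### API

Orientations are given as a rotation vector (axis times angle).
In Python, from bench import ctrl, get_image, job gives the robot as it stands.
- The arm moves only by the shell command python3 -m crank 'ROWS' [FORCE]. ROWS is JSON, a list that holds one entry, the list of rows, each a list of 5 numbers: the shift along the tool's x, y, z in mm, then the turn about the tool's z in rad, then the closure, from -1 (fully open) to 1 (shut), so that 0 is half open. A call has 1 to 10 rows; each row shifts and turns the commanded pose from where the row before left it, along the tool's axes as they then stand; what a row does not reach is not made up. A row lasts 1/12 s, in which the tool goes at most 41.7 mm and 7.16 degrees, less where a joint would pass 70% of its speed; a pose out of reach is approached as far as the arm can. A call with a gripper value outside its range is refused whole. The fingers move at their own pace and stop on an object; FORCE is the grip in N (left out, the last holds). Time passes only in rows, so rows that do not move let the fingers close. It gives the time, the measured TCP pose, the force, the opening and the grip force at its end, in the units of the state.
- ctrl.get_state(): the state, without advancing time (a new reading comes with each control period).
- get_image(name): name is "scene" or "side" or "wrist"; returns a dict with "pixels" (400x640x3 uint8, red, green, blue), "fx", "fy", "cx", "cy" (pixels), "T" (4x4, takes a point from camera to world coordinates); the wrist camera has in their place "T_tool_cam" (4x4, takes a point from camera to tool coordinates, whose origin is the TCP and whose axes are the flange's). Camera axes: x right, y down, z forward; pixel columns grow to the right and rows downward; lengths in m; the calibration is good to about 2 mm. A picture is of the moment at which its call begins: read the wrist's pose just before it. There is no depth.
- job.close_job(): hands the job in; it is judged then, once.
The state is a dict: "time": time; "joint_positions": joint angles; "qd": joint speeds; "joint_torque": joint torques, N m; "position": TCP position; "tool_rot": TCP orientation; "ft_force": force on the tool from outside, world axes, zero at the start; "torque": the same for the moment, N m; "grip_width": opening from 0.0 (shut) to 1.0 (fully open); "grip_force": force on a finger pad.
Only numpy, scipy, OpenCV 4.12 (cv2) and the standard library are available. Lean on these libraries where they do the work, as an engineer would, in place of code of your own. Each camera call takes 0.05 s, during which the arm holds its last target. There are 200 camera calls.

### The job

The side panel of a small stool stands upright on its feet in front of the low planing stop on the bench. Without gripping or lifting it, push it over with the fingers so that it tips away from the stop, easing it down on the fingers so it lands gently with its grooved face up instead of crashing down; then push it along the bench until its feet butt squarely against the stop. Leave it lying flat there, and do not disturb the other things on the bench.

Things in the scene. Friction and masses are not known exactly. Their poses are not given: they have to be found in the camera images.
- panel: Pale wooden stool side, 130 wide (its x), 26 thick (y), 200 tall (z), 0.3 to 0.55 kg, loose, standing upright at the start; it balances at about 7 degrees of tilt. Origin: middle of the foot end, on the bench while it stands. The +y face looks at the stop and has a groove across it 74 to 92 mm up, 6 deep; the -y face is plain. Tipped over its -y foot edge it lies +y up, +z away from the stop.
- panel_top (a point): Middle of the panel's top end face, 200 mm from its origin along its z. (At the other end a cut-out 60 wide and 28 high leaves two feet, each 35 wide, at the outer edges.)
- stop: Planing stop: dark wooden bar fixed to the bench, 180 long (its x), 24 deep (y), 18 high. Origin: centre of its underside, on the bench. Its -y face (12 mm from the origin) looks at the panel and is the one to butt against; the panel is to lie out along the stop's -y direction, centred on the bar to within 45 mm.
- screwdriver: Screwdriver lying on the bench beside the panel, a bystander; leave alone. Origin under its middle, long axis x.
- offcut: Dark wood offcut 40 x 60 x 30 mm high, a bystander beside the panel. Origin at the centre of its underside.
- tape: Yellow tape measure standing on edge, 32 x 64 x 60 mm high, a bystander. Origin at the centre of its underside.
- glue: White glue bottle, 52 mm in diameter, 150 mm tall, a bystander. Origin at the centre of its underside.
- hammer: Hammer lying on the bench behind the stop, a bystander. Origin under its middle, handle to its -x.
- tin: Round flat tin, 84 mm in diameter, 30 mm high, a bystander. Origin at the centre of its underside.
- pot: Steel pencil pot, 76 mm in diameter, 95 mm tall, a bystander. Origin at the centre of its underside.
Not all that is in view belongs to the job. What is shaped like the panel but orange or yellow is not meant.

How it is judged:
At the end, for the whole second after the job is handed in: The panel lies flat on the bench, grooved (+y) face up within 0.06 rad, its foot end within 6 mm of the stop's face and square to it within 0.07 rad, centred on the stop within 45 mm, at rest and released (angle between panel's own y axis and vertical below 0.06 rad and height (world z) of panel between 0.008 and 0.018 m and height (world z) of panel_top below 0.018 m and y of panel in the frame of stop between -0.018 and -0.008 m and y of panel_top in the frame of stop below -0.19 m and x of panel in the frame of stop between -0.045 and 0.045 m and angle between the z axis of panel and the y axis of stop, either way round below 0.07 rad and linear speed of panel below 0.02 m/s); the robot touches nothing.
It fails at once if the panel drops or is flung over (turns faster than 5 rad/s, as when it falls freely; it may drop the last 2 cm or so) (angular speed of panel above 5 rad/s).
It fails at once if the panel is lifted off the bench (the middle of its foot end more than 26 mm up, or of its top end more than 222 mm up) (height (world z) of panel above 0.026 m or height (world z) of panel_top above 0.222 m).
It fails at once if another thing on the bench is moved more than 20 mm (distance of any of screwdriver, offcut, tape, glue, hammer, tin, pot from where it was at the start of the episode above 0.02 m).
It also fails if it takes over 64 s, if anything falls off the work surface, if the arm or the gripper's body presses on something with over 40 N, if the wrist force passes 120 N, or if a joint passes its speed limit or range.

## Working session

There is one attempt and no reset: what is moved stays moved. The work goes in short steps, Python scripts to look and compute and a shell command to move; the robot and the scene stay as the last step left them, time stands still between calls to the robot, and variables do not carry over. Pictures are saved under pics/ and viewed, at most 10 in all, crops included, and the job is handed in when it is done.

```bash
ls; mkdir -p pics
cat > h.py <<'E'
import numpy as np, cv2
from scipy.spatial.transform import Rotation as R
from bench import ctrl, get_image, job
def ray(im,u,v,z=0.0):
    T=np.array(im["T"]); d=T[:3,:3]@np.array([(u-im["cx"])/im["fx"],(v-im["cy"])/im["fy"],1])
    o=T[:3,3]; return o+d*(z-o[2])/d[2]
def proj(im,p):
    T=np.linalg.inv(np.array(im["T"])); c=T[:3,:3]@np.array(p)+T[:3,3]
    return im["cx"]+im["fx"]*c[0]/c[2], im["cy"]+im["fy"]*c[1]/c[2]
def save(im,n): cv2.imwrite("pics/"+n,cv2.cvtColor(np.array(im["pixels"]),cv2.COLOR_RGB2BGR))
E
python3 - <<'E'
from h import *
s=ctrl.get_state();print(s["time"],s["position"],s["tool_rot"],s["ft_force"])
for n in("scene","side"):
    i=get_image(n);save(i,n+"0.png");print(n,i["fx"],np.round(i["T"],3).tolist())
E
```

```text
pics
0.0 [ 0.22063671 -0.61075809  0.19666137] [-3.09264917e+00 -5.41690263e-01  7.38415761e-04] [-0.14806052  0.67177755  0.12542607]
scene 382.98419698128146 [[0.067, 0.563, -0.824, 1.434], [0.998, -0.026, 0.063, -0.04], [0.014, -0.826, -0.563, 0.719], [0.0, 0.0, 0.0, 1.0]]
side 492.2112409554267 [[-0.748, -0.448, 0.489, -0.204], [-0.663, 0.489, -0.567, 0.97], [0.015, -0.749, -0.663, 1.201], [0.0, 0.0, 0.0, 1.0]]
```

View pics/scene0.png

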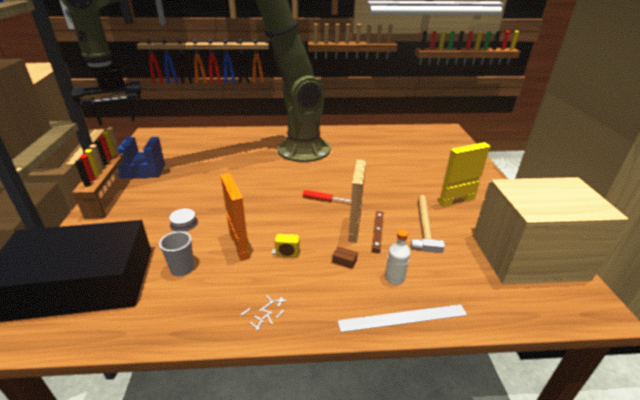

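View pics/side0.png

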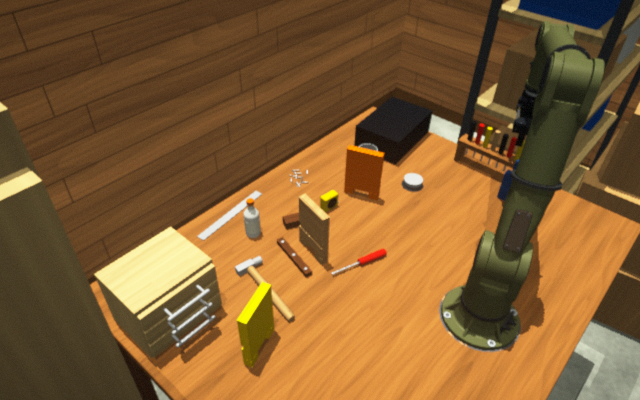

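Candidates for the panel are the pale one at scene (357,200) / side (314,228), the orange one at scene (234,215) and the yellow one at scene (465,172). I choose the pale one, which stands in front of the dark stop at scene (378,230). Next I check it in a close crop and measure.

Run:
```python
from h import *
a=get_image("scene");b=get_image("side")
A=cv2.resize(np.array(a["pixels"])[150:290,260:460],None,fx=4,fy=4,interpolation=cv2.INTER_CUBIC)[:300*2]
cv2.imwrite("pics/c1.png",cv2.cvtColor(A,cv2.COLOR_RGB2BGR))
B=cv2.resize(np.array(b["pixels"])[180:300,230:390],None,fx=5,fy=5,interpolation=cv2.INTER_CUBIC)
cv2.imwrite("pics/c2.png",cv2.cvtColor(B,cv2.COLOR_RGB2BGR))
for n,u,v in(("stop far",378,211),("stop near",377,251),("tape",287,256),("offcut",345,266),("pot",180,272),("glue",397,282),("sd tip",351,202),("sd end",304,195),("hammer",428,248)):
    print(n,ray(a,u,v).round(3))
```

```text
stop far [0.447 0.227 0.   ]
stop near [0.638 0.187 0.   ]
tape [ 0.645 -0.065  0.   ]
offcut [0.693 0.09  0.   ]
pot [ 0.692 -0.343  0.   ]
glue [0.757 0.216 0.   ]
sd tip [0.392 0.147 0.   ]
sd end [ 0.342 -0.008  0.   ]
hammer [0.632 0.335 0.   ]
```

View pics/c1.png

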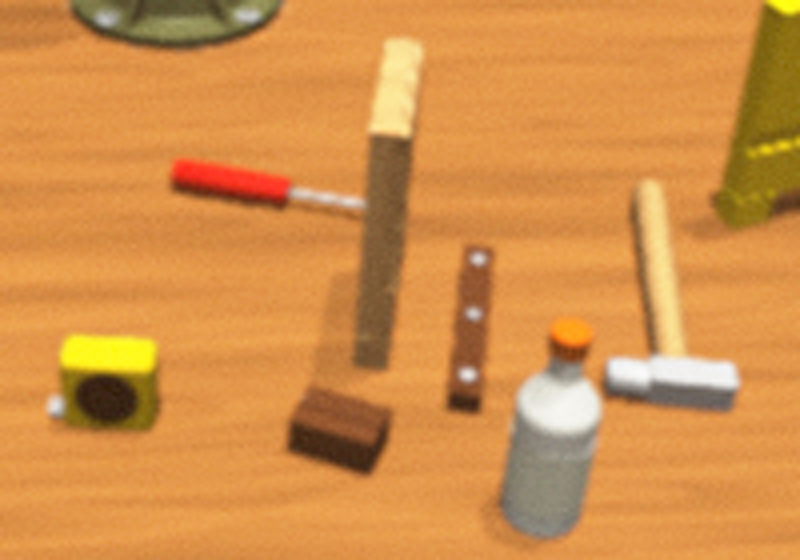

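View pics/c2.png

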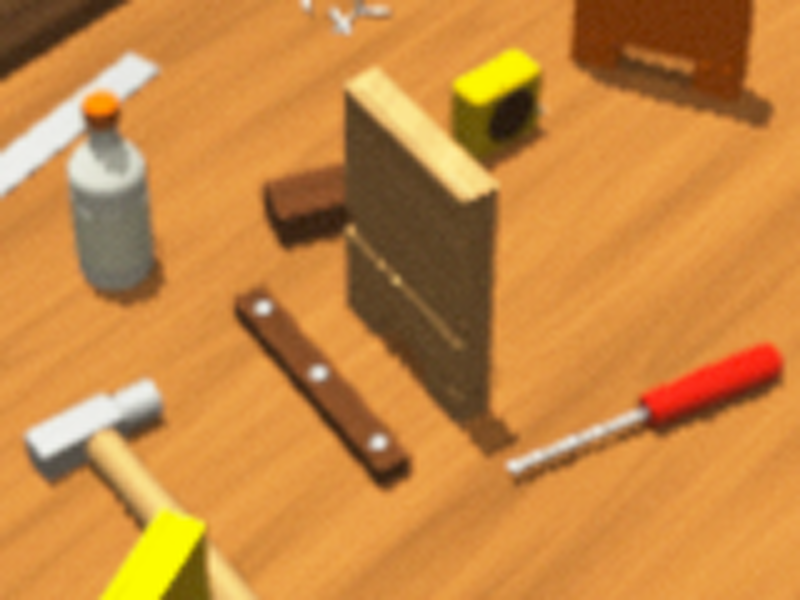

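The crops confirm it. The pale panel has its groove (side crop 345,225 to 465,345) on the face looking at the dark stop with three screws. The screwdriver tip is at its near-robot edge and the offcut at its far edge. Next I turn the corners into positions.

Run:
```python
from h import *
a=get_image("scene");b=get_image("side")
A=lambda p,z:ray(a,p[0]/4+260-.4,p[1]/4+150-.4,z)[:2]
B=lambda p,z:ray(b,p[0]/5+230-.4,p[1]/5+180-.4,z)[:2]
def rep(n,q):
    q=np.array(q); r=cv2.minAreaRect((q*1000).astype(np.float32)); print(n,q.round(3).tolist(),'mean',q.mean(0).round(4),[np.round(x,1) for x in r])
rep("top A",[A(p,.2) for p in((386,40),(424,42),(411,135),(370,133))])
rep("top B",[B(p,.2) for p in((347,90),(378,68),(498,187),(470,198))])
rep("stop A",[A(p,.018) for p in((466,246),(494,248),(484,396),(451,394))])
rep("stop B",[B(p,.018) for p in((238,297),(260,288),(408,460),(388,472))])
print("panel bottom A",A((354,360),0),A((385,367),0),"B +y edge",B((348,303),0),B((468,418),0),B((490,405),0))
print("offcut top A",[A(p,.03).round(3) for p in((312,388),(392,408),(374,440+0),(292,424))])
print("offcut B",[B(p,.03).round(3) for p in((265,187),(280,215),)])
print("sd B",B((512,467),.005),B((645,412),.005),B((770,355),.012),"sd A",A((365,203),.005),A((290,193),.01),A((175,172),.012))
print("tape A",[A(p,.06).round(3) for p in((65,340),(157,342),(155,370),(65,368))],"B",[B(p,.06).round(3) for p in((455,85),(515,50),(540,68),(480,105))])
g=np.array(get_image("wrist")["T_tool_cam"]);print(g.round(3).tolist())
s=ctrl.get_state();print(R.from_rotvec(s["tool_rot"]).as_matrix().round(3).tolist(),s["time"],s["grip_width"])
```

```text
top A [[0.468, 0.139], [0.472, 0.166], [0.598, 0.136], [0.595, 0.11]] mean [0.5335 0.1377] [array([533.6, 137.8]), array([ 27.1, 131.7]), np.float64(77.0)]
top B [[0.593, 0.137], [0.593, 0.109], [0.467, 0.141], [0.473, 0.159]] mean [0.5313 0.1365] [array([533.1, 138.2]), array([ 27.5, 130.2]), np.float64(75.8)]
stop A [[0.472, 0.215], [0.476, 0.236], [0.648, 0.193], [0.645, 0.171]] mean [0.5603 0.2036] [array([560.4, 203.4]), array([ 22.5, 180.1]), np.float64(76.1)]
stop B [[0.647, 0.189], [0.642, 0.173], [0.468, 0.217], [0.471, 0.233]] mean [0.5569 0.203 ] [array([556.7, 202.8]), array([ 16.6, 181.7]), np.float64(75.9)]
panel bottom A [0.58429018 0.11225542] [0.59321104 0.13368777] B +y edge [0.60094097 0.13073936] [0.47315609 0.15365539] [0.46992881 0.13561024]
offcut top A [array([0.648, 0.073]), array([0.671, 0.125]), array([0.701, 0.108]), array([0.683, 0.056])]
offcut B [array([0.7  , 0.109]), array([0.672, 0.122])]
sd B [0.42288863 0.16918931] [0.38912756 0.07619769] [ 0.35544307 -0.01334059] sd A [0.38948018 0.14662412] [0.3791729  0.08475838] [ 0.34585776 -0.00989963]
tape A [array([ 0.625, -0.093]), array([ 0.63 , -0.031]), array([ 0.659, -0.033]), array([ 0.654, -0.092])] B [array([ 0.651, -0.035]), array([ 0.645, -0.093]), array([ 0.619, -0.09 ]), array([ 0.624, -0.03 ])]
[[-0.001, -0.967, -0.253, 0.07], [1.0, -0.001, 0.001, 0.0], [-0.001, -0.253, 0.967, -0.187], [0.0, 0.0, 0.0, 1.0]]
[[0.94, 0.34, -0.0], [0.34, -0.94, 0.0], [-0.0, -0.0, -1.0]] 0.35 0.998834711403682
```

Plan: the tool always points down, so I straddle the panel top diagonally. Finger B on the stop side tips it onto finger A on the far side. Then I slide along x so B clears the panel's side, and lower the panel on A. First I go to a high hover.

```bash
python3 -m crank '[[[0,0,-35,0,-1],[0,0,-35,0,-1],[0,0,-35,0,-1],[35,-3,0,-0.058,-1],[35,-3,0,-0.058,-1],[35,-3,0,-0.058,-1],[35,-3,0,-0.058,-1],[35,-3,0,-0.058,-1],[35,-4,0,-0.058,-1],[35,-4,0,-0.058,-1]]]'
python3 -m crank '[[[35,-4,0,-0.058,-1],[35,-4,0,-0.058,-1],[35,-4,0,-0.058,-1],[35,-4,0,-0.058,-1],[35,-4,0,-0.058,-1],[35,-4,0,-0.058,-1],[35,-4,0,-0.058,-1],[35,-4,0,-0.058,-1],[35,-4,0,-0.058,-1],[0,0,0,0,-1]]]'
cat > plan.py <<'E'
from h import *
import sys
def go(target,ang=26):
    s=ctrl.get_state();M=R.from_rotvec(s["tool_rot"]).as_matrix();p=np.array(s["position"])
    a=np.degrees(np.arctan2(M[1,1],M[0,1])); t=np.radians(ang); 
    Mt=np.array([[-np.sin(t),np.cos(t),0],[np.cos(t),np.sin(t),0],[0,0,-1]])
    d=(np.array(target)-p)*1000
    print("t",round(s["time"],2),"p",p.round(4),"toolY",a.round(1),"tilt",M[2,2].round(4),"ft",np.round(s["ft_force"],1),"| shift now-axes",(M.T@d).round(1),"final-axes",(Mt.T@d).round(1),"turn",np.radians(a-ang).round(3))
    # stop frame of TCP
    q=p[:2]-[.5585,.2035]; print("stop frame",(q@[.970,-.242]).round(4),(q@[.242,.970]).round(4),"q7",round(s["joint_positions"][6],2))
if __name__=="__main__": go([float(x) for x in sys.argv[1:4]])
E
python3 plan.py .5446 .135 .30
```

```text
time: 1.18
position: [0.4217, -0.4694, 0.3026]
tool_rot: [2.92, 1.159, 0.0]
ft_force: [-0.8, 0.4, -0.4]
grip_width: 0.999
grip_force: 0.0
time: 2.02
position: [0.5655, -0.1808, 0.3035]
tool_rot: [-2.508, -1.887, -0.007]
ft_force: [1.0, 1.3, -0.2]
grip_width: 1.0
grip_force: 0.0
t 2.02 p [ 0.5655 -0.1808  0.3035] toolY -16.1 tilt -1.0 ft [ 1.   1.3 -0.2] | shift now-axes [ 297.6 -107.5    5. ] final-axes [293.  119.7   3.5] turn -0.734
stop frame 0.0998 -0.3711 q7 -0.08
```

```bash
python3 -m crank '[[[38,0,0,-0.092,-1],[38,0,0,-0.092,-1],[38,0,0,-0.092,-1],[38,0,0,-0.092,-1],[38,0,0,-0.092,-1],[38,0,0,-0.092,-1],[38,0,0,-0.092,-1],[38,0,0,-0.09,-1],[0,0,0,0,-1],[0,0,0,0,-1]]]'
python3 plan.py .5446 .135 .27
```

```text
time: 2.85
position: [0.5543, 0.109, 0.3034]
tool_rot: [1.678, 2.655, 0.001]
ft_force: [0.2, -1.1, -0.1]
grip_width: 0.999
grip_force: 0.0
t 2.85 p [0.5543 0.109  0.3034] toolY 25.4 tilt -1.0 ft [ 0.2 -1.1 -0.1] | shift now-axes [27.7  2.3 33.4] final-axes [27.6  2.7 33.4] turn -0.01
stop frame 0.0188 -0.0927 q7 0.12
```

```bash
python3 -m crank '[[[14,1,17,-0.01,-1],[14,1,17,0,-1],[0,0,0,0,-1],[0,0,0,0,-1]]]'
python3 plan.py .5446 .135 .185
python3 - <<'E'
from h import *
s=ctrl.get_state();w=get_image("wrist");T=np.eye(4);T[:3,:3]=R.from_rotvec(s["tool_rot"]).as_matrix();T[:3,3]=s["position"]
w["T"]=T@np.array(w["T_tool_cam"]);save(w,"w1.png");np.save("w1T.npy",w["T"]);print(w["fx"],w["cx"],w["cy"])
for p in([.5446,.135,.185],[.469,.153,.2],[.597,.122,.2]):print(proj(w,p))
E
```

```text
time: 3.18
position: [0.545, 0.1307, 0.2683]
tool_rot: [-1.673, -2.658, 0.003]
ft_force: [0.3, -0.8, -0.0]
grip_width: 1.002
grip_force: 0.0
t 3.18 p [0.545  0.1307 0.2683] toolY 25.6 tilt -1.0 ft [ 0.3 -0.8 -0. ] | shift now-axes [ 4.1  1.7 83.3] final-axes [ 4.   1.6 83.3] turn -0.007
stop frame 0.0045 -0.0739 q7 0.08
316.8662473040729 319.48358002086945 201.9386136708908
(np.float64(320.72838556804663), np.float64(194.8067910731377))
(np.float64(244.55135884141208), np.float64(139.21461012088022))
(np.float64(369.24439086192865), np.float64(237.78848026976178))
```

View pics/w1.png

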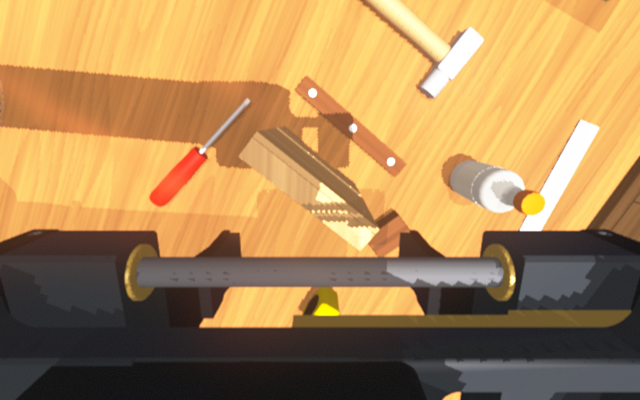

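The wrist view shows the panel's top face from (239,153)/(258,137) to (362,249)/(379,232). The stop runs from (296,92)/(311,76) to (393,176)/(406,162).

Run:
```python
from h import *
im=get_image("wrist");im["T"]=np.load("w1T.npy")
for n,z,P in(("top",.2,((239,153),(258,137),(379,232),(362,249))),("stop",.018,((296,92),(311,76),(406,162),(393,176)))):
    q=np.array([ray(im,*p,z)[:2] for p in P]);r=cv2.minAreaRect((q*1000).astype(np.float32));print(n,q.round(3).tolist(),q.mean(0).round(4),[np.round(x,1) for x in r])
```

```text
top [[0.469, 0.141], [0.478, 0.159], [0.602, 0.13], [0.596, 0.11]] [0.5363 0.1351] [array([535.6, 135.6]), array([ 21. , 131.7]), np.float64(76.3)]
stop [[0.473, 0.21], [0.483, 0.236], [0.648, 0.192], [0.642, 0.167]] [0.5615 0.2011] [array([560.9, 200.8]), array([ 27.7, 173.7]), np.float64(75.1)]
```

```bash
python3 -m crank '[[[2.5,3,15,-0.007,-1],[0,0,25,0,-1],[0,0,25,0,-1],[0,0,18,0,-1],[0,0,0,0,-1],[0,0,0,0,-1]]]'
python3 plan.py .5465 .134 .185
cat > look.py <<'E'
from h import *
import sys
b=get_image("side");a=get_image("scene")
B=cv2.resize(np.array(b["pixels"])[150:290,240:400],None,fx=3.75,fy=3.75,interpolation=cv2.INTER_CUBIC)[:,:]
A=cv2.resize(np.array(a["pixels"])[120:290,290:430],None,fx=3.088,fy=3.088,interpolation=cv2.INTER_CUBIC)
h=min(A.shape[0],B.shape[0]);I=np.hstack([A[:h],B[:h]]);I=cv2.resize(I,(800,int(h*800/I.shape[1])))
cv2.imwrite("pics/"+sys.argv[1],cv2.cvtColor(I,cv2.COLOR_RGB2BGR))
E
python3 look.py l1.png
```

```text
time: 3.78
position: [0.5473, 0.1342, 0.1861]
tool_rot: [-1.666, -2.664, 0.001]
ft_force: [0.6, 0.5, 0.7]
grip_width: 1.002
grip_force: 0.0
t 3.78 p [0.5473 0.1342 0.1861] toolY 26.0 tilt -1.0 ft [0.6 0.5 0.7] | shift now-axes [ 0.1 -0.8  1.1] final-axes [ 0.1 -0.8  1.1] turn -0.001
stop frame 0.0059 -0.0699 q7 0.05
```

View pics/l1.png

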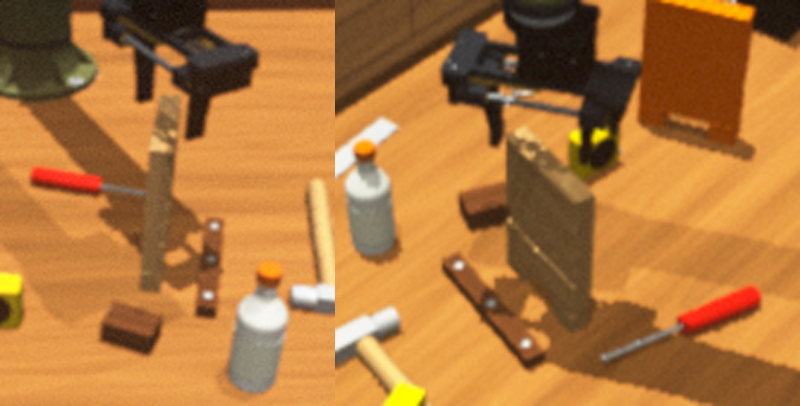

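Finger B is on the stop side and finger A on the far side, with the panel top between them at scene crop (170,100), still upright. First I check the fingertips by projection, then tip.

Run:
```python
from h import *
a=get_image("scene");b=get_image("side")
f=800/ (140*3.088+160*3.75)
for p in([.593,.1565,.186],[.5014,.112,.186]):
    u,v=proj(a,p);x,y=proj(b,p);print("scene",(u-290)*3.088*f,(v-120)*3.088*f,"side",(140*3.088+(x-240)*3.75)*f,(y-150)*3.75*f)
```

```text
scene 189.81985497677755 159.50685969131968 side 494.1488046893588 156.87278216043475
scene 138.7480987563198 119.03158849360983 side 586.509799304397 175.30181527959914
```

Run:
```python
from h import *
a=get_image("scene");b=get_image("side")
for n,im,p in(("scene",a,[.593,.1565,.186]),("scene",a,[.5014,.112,.186]),("side",b,[.593,.1565,.186]),("side",b,[.5014,.112,.186])):
    u,v=proj(im,p);P=np.array(im["pixels"]).max(2);print(n,round(u,1),round(v,1));u,v=int(u),int(v)
    print(P[v-18:v+6:2,u-9:u+10:2])
```

```text
scene 369.3 186.7
[[149 173 168 221 145  49  45  47 144 228]
 [137 138 164 213 118  44  49  54 183 230]
 [122 120 177 222 104  47  43  52 193 232]
 [158 174 186 222 102  47  49  64 193 233]
 [165 227 204 216  87  42  69 114 211 227]
 [147 162 197 223 157 157 201 222 231 232]
 [172 142 202 233 234 233 232 234 232 231]
 [197 146 202 230 229 229 227 227 227 228]
 [137 136 224 236 232 233 233 235 232 231]
 [108 131 229 233 230 229 230 231 230 230]
 [109 140 228 229 228 229 230 229 229 229]
 [119 141 222 227 229 227 229 229 227 228]]
scene 348.0 169.7
[[229 231 229 231 177  44  43  45 114 222]
 [229 228 229 232 184  48  35  41 132 229]
 [228 228 229 230 177  50  45  42 137 231]
 [230 230 229 234 176  50  52  44 153 227]
 [233 232 233 237 179  47  39  50 170 226]
 [231 230 232 231 181  60  64  94 198 208]
 [231 233 236 236 230 191 211 227 235 188]
 [228 232 233 233 234 236 236 234 229 178]
 [230 229 227 227 229 228 228 229 215 141]
 [222 223 222 219 223 222 222 222 199 123]
 [215 220 217 217 217 221 218 222 183 124]
 [224 225 226 227 228 224 226 225 183 152]]
side 294.8 204.0
[[ 82  60  52
[... 337 characters left out ...]
226 226 229 219 224 237 112  89 109]
 [225 228 232 234 235 238 237 110  89  94]
 [232 232 233 234 237 237 231 114  93  89]
 [235 234 236 237 235 230 228 114  97  97]]
side 326.5 210.3
[[232 234 237 135  39  35  38  38  64  34]
 [234 238 236 209  43  42 147 140 159  40]
 [236 232 249 247  40  72 248 251 216  75]
 [231 223 201 233  45 104 235 162  68  63]
 [233 222 122 112  36  54  94  38  33  39]
 [235 221 121  96  38  54  47  37  40  47]
 [219 214 118  78  40  57  39  35  38  75]
 [151 198 118  92  69  84  40  38  61 104]
 [130 133 119 112 110 106  78  86 104 132]
 [172 179 174 130 114 107 111 126 157 229]
 [175 185 181 163 131 122 155 209 232 234]
 [151 180 176 170 169 174 230 233 235 236]]
```

Run:
```python
from h import *
a=get_image("scene");b=get_image("side")
def tri(p,q):
    o=[];A=[]
    for im,(u,v) in((a,p),(b,q)):
        T=np.array(im["T"]);d=T[:3,:3]@[(u-im["cx"])/im["fx"],(v-im["cy"])/im["fy"],1];d/=np.linalg.norm(d);P=np.eye(3)-np.outer(d,d);A.append(P);o.append(P@T[:3,3])
    x=np.linalg.lstsq(np.vstack(A),np.hstack(o),rcond=None)[0];return x.round(4),[np.round(proj(i,x),1).tolist() for i in(a,b)]
print(tri((370.5,178),(294.5,199.5)),tri((350,160),(329,206)))
print("panel top near corner",tri((362.4,183.4),(305.5-.4,193.2)))
```

```text
(array([0.5893, 0.1593, 0.2093]), [[370.9, 178.3], [294.9, 199.3]]) (array([0.4906, 0.1163, 0.212 ]), [[349.5, 159.7], [328.6, 206.3]])
panel top near corner (array([0.5916, 0.1264, 0.2035]), [[358.3, 180.9], [301.7, 195.2]])
```

```bash
python3 -m crank '[[[0,-1,9,0,-1],[0,0,9,0,-1],[0,0,8,0,-1],[0,0,0,0,-1],[0,0,0,0,-1]]]'
python3 plan.py .5465 .134 .16
python3 - <<'E'
from h import *
a=get_image("scene");b=get_image("side");s=ctrl.get_state()
A=np.array(a["pixels"])[130:210,330:390];B=np.array(b["pixels"])[160:240,275:345]
A=cv2.resize(A,None,fx=6,fy=6,interpolation=cv2.INTER_CUBIC);B=cv2.resize(B,None,fx=6,fy=6,interpolation=cv2.INTER_CUBIC)
I=np.hstack([A,B]);print(I.shape);cv2.imwrite("pics/l2.png",cv2.cvtColor(I,cv2.COLOR_RGB2BGR))
E
```

```text
time: 4.6
position: [0.5451, 0.1349, 0.1586]
tool_rot: [-1.662, -2.664, 0.002]
ft_force: [-0.0, -0.5, 0.4]
grip_width: 1.002
grip_force: 0.0
t 4.6 p [0.5451 0.1349 0.1586] toolY 26.1 tilt -1.0 ft [-0.  -0.5  0.4] | shift now-axes [-1.4  0.9 -1.4] final-axes [-1.4  0.9 -1.4] turn 0.001
stop frame 0.0036 -0.0698 q7 0.04
(480, 780, 3)
```

View pics/l2.png

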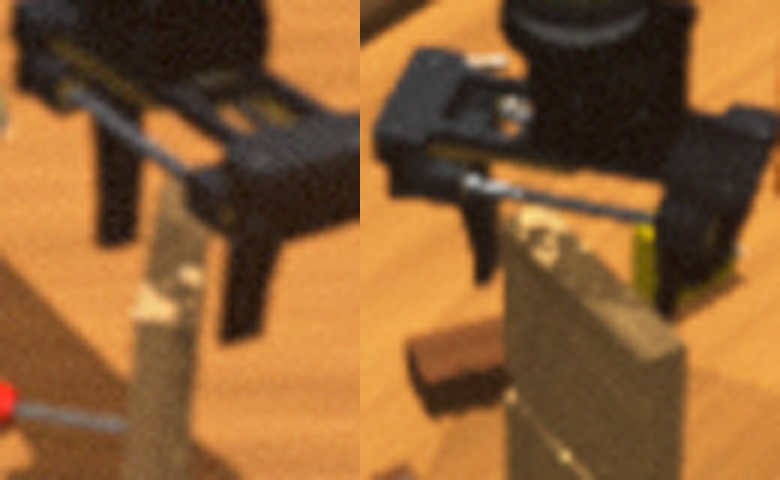

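```bash
cat > tri.py <<'E'
from h import *
a=get_image("scene");b=get_image("side")
def stopf(x): q=np.array(x[:2])-[.5585,.2035];return np.round([q@[.970,-.242]*1000,q@[.242,.970]*1000,x[2]*1000],1)
def tri(p,q):
    o=[];A=[]
    for im,(u,v) in((a,p),(b,q)):
        T=np.array(im["T"]);d=T[:3,:3]@[(u-im["cx"])/im["fx"],(v-im["cy"])/im["fy"],1];d/=np.linalg.norm(d);P=np.eye(3)-np.outer(d,d);A.append(P);o.append(P@T[:3,3])
    x=np.linalg.lstsq(np.vstack(A),np.hstack(o),rcond=None)[0];return x.round(4)
E
python3 - <<'E'
from tri import *
A=lambda x,y:(x/6+330-.4,y/6+130-.4)
B=lambda x,y:((x-360)/6+275-.4,y/6+160-.4)
for n,p,q in(("B",(242,340),(485,283)),("A",(117,245),(670,312))):
    print(n,stopf(tri(A(*p),B(*q))))
for p in((135,313),(190,322)):print("panel top scene",stopf(ray(a,*A(*p),.2)))
for p in((505,235),(530,205),(685,348),(655,360)):print("panel top side",stopf(ray(b,*B(*p),.2)))
E
```

```text
B [ 36.7 -35.2 182. ]
A [-35.2 -99.9 183.3]
panel top scene [ 52.4 -82.7 200. ]
panel top scene [ 55.1 -58.6 200. ]
panel top side [ 45.1 -52.3 200. ]
panel top side [ 57.9 -76.  200. ]
panel top side [-75.3 -80.6 200. ]
panel top side [-74.2 -63.3 200. ]
```

```bash
python3 -m crank '[[[-2.3,-1.9,0,0,-1],[-2.3,-1.9,0,0,-1],[-2.3,-1.9,0,0,-1],[-2.3,-1.9,0,0,-1],[-2.3,-1.9,0,0,-1],[-2.3,-1.9,0,0,-1],[-2.3,-1.9,0,0,-1],[-2.3,-1.9,0,0,-1],[0,0,0,0,-1],[0,0,0,0,-1]]]' | grep ft
cat > top.py <<'E'
# panel's pale top seen? report pale-wood mask extents and TCP
from tri import *
import sys
s=ctrl.get_state();print("t",round(s["time"],2),"TCP stop",stopf(s["position"]),"ft",np.round(s["ft_force"],1))
if len(sys.argv)>1:
    A=np.array(a["pixels"])[120:280,250:450];B=np.array(b["pixels"])[150:310,240:400]
    A=cv2.resize(A,(440,352),interpolation=cv2.INTER_CUBIC);B=cv2.resize(B,(352,352),interpolation=cv2.INTER_CUBIC)
    cv2.imwrite("pics/"+sys.argv[1],cv2.cvtColor(np.hstack([A,B]),cv2.COLOR_RGB2BGR))
E
python3 top.py
python3 -m crank '[[[-2.3,-1.9,0,0,-1],[-2.3,-1.9,0,0,-1],[-2.3,-1.9,0,0,-1],[-2.3,-1.9,0,0,-1],[-2.3,-1.9,0,0,-1],[0,0,0,0,-1],[0,0,0,0,-1],[0,0,0,0,-1]]]' | grep ft
python3 top.py l3.png
```

```text
ft_force: [-0.6, 0.6, -0.2]
t 5.73 TCP stop [  4.4 -93.2 159.7] ft [ 0.6 -0.1  0.6]
ft_force: [-0.3, 0.1, 1.2]
t 6.5 TCP stop [   4.6 -108.   159.8] ft [0.1 0.  0.8]
```

View pics/l3.png

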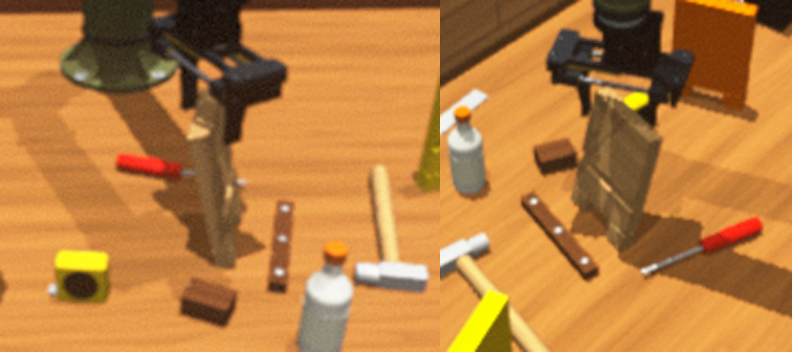

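The panel leans on finger A (top at scene crop (205,110), foot at (222,262)), and nothing else has moved. Now I slide finger B past the panel's side.

```bash
python3 -m crank '[[[-2.5,2.9,0,0,-1],[-2.5,2.9,0,0,-1],[-2.5,2.9,0,0,-1],[-2.5,2.9,0,0,-1],[-2.5,2.9,0,0,-1],[-2.5,2.9,0,0,-1],[-2.5,2.9,0,0,-1],[-2.5,2.9,0,0,-1],[-2.5,2.9,0,0,-1],[-2.5,2.9,0,0,-1]]]' | grep ft
python3 -m crank '[[[0,0,0,0,-1],[0,0,0,0,-1]]]' | grep ft
python3 top.py l4.png
```

```text
ft_force: [0.0, 0.3, 0.4]
ft_force: [0.3, -1.2, -0.4]
t 7.6 TCP stop [  42.8 -108.6  159.7] ft [-0.2 -0.1 -1.1]
```

View pics/l4.png

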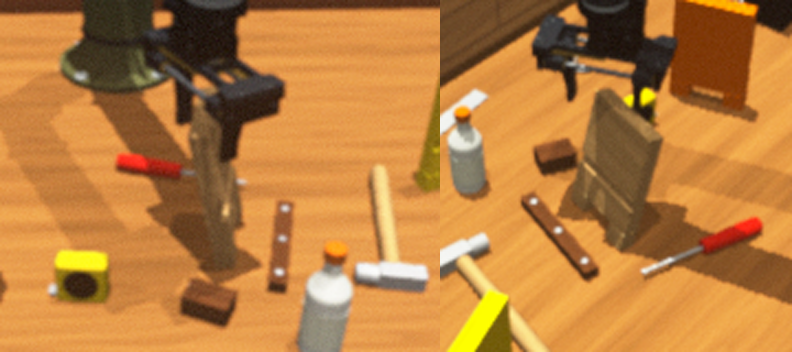

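Both fingers are where I want them. A supports the middle of the panel and B is clear beside it at scene crop (225,150). Next I lower to about 28° and measure the lean with a colour mask.

```bash
python3 -m crank '[[[-5.1,-4.3,1.5,0,-1],[-5.1,-4.3,1.5,0,-1],[-5.1,-4.3,1.5,0,-1],[-5.1,-4.3,1.5,0,-1],[-4.9,-4.1,2.9,0,-1],[-4.9,-4.1,2.9,0,-1],[-4.9,-4.1,2.9,0,-1],[-4.9,-4.1,2.9,0,-1],[0,0,0,0,-1],[0,0,0,0,-1]]]' | grep ft
cat > mask.py <<'E'
from tri import *
s=ctrl.get_state();print("t",round(s["time"],2),"TCP stop",stopf(s["position"]),"ft stop xy,z",np.round([np.dot(s["ft_force"][:2],[.970,-.242]),np.dot(s["ft_force"][:2],[.242,.970]),s["ft_force"][2]],1))
def quad(im,seed):
    H=cv2.cvtColor(np.array(im["pixels"]),cv2.COLOR_RGB2HSV);m=((H[...,1]<150)&(H[...,1]>70)&(H[...,0]>11)&(H[...,0]<28)&(H[...,2]>60)).astype(np.uint8)
    m=cv2.morphologyEx(m,cv2.MORPH_OPEN,np.ones((3,3)));n,l,st,c=cv2.connectedComponentsWithStats(m)
    k=1+np.argmin(np.linalg.norm(c[1:]-seed,axis=1)+1e3*(st[1:,4]<400))
    cs=cv2.findContours((l==k).astype(np.uint8),cv2.RETR_EXTERNAL,cv2.CHAIN_APPROX_NONE)[0][0];h=cv2.convexHull(cs)
    return st[k].tolist(),cv2.approxPolyDP(h,3,True)[:,0].tolist()
if __name__=="__main__":
    print("scene",quad(a,(350,200)));print("side",quad(b,(318,225)))
E
python3 mask.py
```

```text
ft_force: [0.1, -0.4, 0.1]
t 8.53 TCP stop [  42.9 -160.5  142.4] ft stop xy,z [ 0.1 -1.5  0.6]
scene ([317, 182, 42, 58, 867], [[319, 182], [341, 182], [354, 203], [358, 216], [353, 239], [325, 203], [317, 187]])
side ([302, 196, 50, 65, 1531], [[336, 196], [351, 213], [321, 260], [302, 240], [321, 196]])
```

```bash
cat > mod.py <<'E'
from tri import *
def w(x,y,z): return np.array([.5585,.2035,0])+x*np.array([.970,-.242,0])+y*np.array([.242,.970,0])+np.array([0,0,z])
def corners(P,th,xc=-.009):
    t=np.radians(th);o={}
    for X in(-.065,.065):
        for Y in(0,.026):
            for Z in(0,.2): o[(int(X*1e3),int(Y*1e3),int(Z*1e3))]=w(xc+X,P+Y*np.cos(t)-Z*np.sin(t),Z*np.cos(t)+Y*np.sin(t))
    return o
E
python3 - <<'E'
from mod import *
for th in(20,25,30,35):
    c=corners(-.085,th);print(th,{k:(np.round(proj(b,c[k])).astype(int).tolist(),np.round(proj(a,c[k])).astype(int).tolist()) for k in((-65,0,200),(-65,26,200),(-65,26,0),(65,26,0),(65,0,0),(65,26,200))})
E
```

```text
20 {(-65, 0, 200): ([348, 211], [332, 161]), (-65, 26, 200): ([342, 212], [341, 159]), (-65, 26, 0): ([322, 263], [360, 214]), (65, 26, 0): ([300, 239], [355, 240]), (65, 0, 0): ([306, 238], [347, 241]), (65, 26, 200): ([317, 189], [334, 182])}
25 {(-65, 0, 200): ([352, 211], [327, 162]), (-65, 26, 200): ([346, 211], [335, 160]), (-65, 26, 0): ([322, 263], [359, 213]), (65, 26, 0): ([300, 238], [355, 240]), (65, 0, 0): ([306, 238], [347, 241]), (65, 26, 200): ([322, 188], [328, 182])}
30 {(-65, 0, 200): ([356, 211], [322, 164]), (-65, 26, 200): ([350, 210], [329, 161]), (-65, 26, 0): ([322, 262], [359, 213]), (65, 26, 0): ([300, 238], [355, 239]), (65, 0, 0): ([306, 238], [347, 241]), (65, 26, 200): ([326, 188], [322, 184])}
35 {(-65, 0, 200): ([359, 211], [317, 166]), (-65, 26, 200): ([354, 210], [324, 163]), (-65, 26, 0): ([323, 261], [359, 212]), (65, 26, 0): ([300, 237], [355, 238]), (65, 0, 0): ([306, 238], [347, 241]), (65, 26, 200): ([330, 188], [316, 186])}
```

```bash
python3 -m crank '[[[-4.5,-3.8,3.7,0,-1],[-4.5,-3.8,3.7,0,-1],[-4.5,-3.8,3.7,0,-1],[-4.5,-3.8,3.7,0,-1],[-3.6,-3,3.9,0,-1],[-3.6,-3,3.9,0,-1],[-3.6,-3,3.9,0,-1],[-3.6,-3,3.9,0,-1],[0,0,0,0,-1],[0,0,0,0,-1]]]' | grep ft
python3 mask.py
python3 - <<'E'
from mod import *
for th in(40,46):
    c=corners(-.085,th);print(th,{k:(np.round(proj(b,c[k])).astype(int).tolist(),np.round(proj(a,c[k])).astype(int).tolist()) for k in((-65,0,200),(-65,26,200),(-65,26,0),(65,26,0),(65,0,0),(65,26,200))})
E
```

```text
ft_force: [0.0, -0.9, 1.1]
t 9.57 TCP stop [  43.  -203.1  112. ] ft stop xy,z [-0.1 -2.8 -0.3]
scene ([316, 185, 43, 54, 1150], [[329, 185], [358, 212], [354, 236], [342, 236], [316, 207]])
side ([302, 195, 58, 65, 1771], [[335, 195], [351, 201], [359, 211], [358, 218], [322, 259], [302, 235]])
40 {(-65, 0, 200): ([363, 212], [312, 169]), (-65, 26, 200): ([358, 211], [319, 165]), (-65, 26, 0): ([323, 261], [358, 212]), (65, 26, 0): ([301, 237], [354, 238]), (65, 0, 0): ([306, 238], [347, 241]), (65, 26, 200): ([333, 188], [310, 188])}
46 {(-65, 0, 200): ([366, 214], [307, 173]), (-65, 26, 200): ([362, 211], [313, 168]), (-65, 26, 0): ([323, 260], [358, 211]), (65, 26, 0): ([301, 236], [353, 237]), (65, 0, 0): ([306, 238], [347, 241]), (65, 26, 200): ([338, 189], [304, 191])}
```

```bash
python3 -m crank '[[[1.5,1.3,0,0,-1],[3,2.6,0,0,-1],[3,2.6,0,0,-1],[3,2.6,0,0,-1],[3,2.6,0,0,-1],[1.5,1.3,0,0,-1],[0,0,0,0,-1],[0,0,0,0,-1]]]' | grep ft
python3 mask.py
python3 - <<'E'
from mod import *
for P,th in((-.065,43),(-.085,36),(-.075,40)):
    c=corners(P,th);print(P,th,{k:(np.round(proj(b,c[k])).astype(int).tolist(),np.round(proj(a,c[k])).astype(int).tolist()) for k in((-65,0,200),(-65,26,200),(-65,26,0),(65,26,0),(65,0,0),(65,26,200))})
E
```

```text
ft_force: [-0.2, -5.8, 4.2]
t 10.43 TCP stop [  44.3 -184.6  112.6] ft stop xy,z [ 0.6 -4.8  3.2]
scene ([317, 187, 47, 54, 1101], [[334, 187], [362, 211], [361, 235], [355, 240], [317, 205]])
side ([298, 195, 58, 67, 1836], [[336, 195], [355, 215], [328, 254], [318, 261], [298, 237], [322, 203]])
-0.065 43 {(-65, 0, 200): ([359, 215], [316, 171]), (-65, 26, 200): ([355, 213], [322, 167]), (-65, 26, 0): ([318, 263], [364, 212]), (65, 26, 0): ([296, 239], [361, 238]), (65, 0, 0): ([301, 240], [354, 242]), (65, 26, 200): ([331, 191], [314, 190])}
-0.085 36 {(-65, 0, 200): ([360, 211], [316, 167]), (-65, 26, 200): ([355, 210], [323, 163]), (-65, 26, 0): ([323, 261], [359, 212]), (65, 26, 0): ([301, 237], [354, 238]), (65, 0, 0): ([306, 238], [347, 241]), (65, 26, 200): ([330, 188], [315, 186])}
-0.075 40 {(-65, 0, 200): ([360, 213], [315, 169]), (-65, 26, 200): ([355, 212], [322, 165]), (-65, 26, 0): ([320, 262], [361, 212]), (65, 26, 0): ([298, 238], [358, 238]), (65, 0, 0): ([303, 239], [350, 242]), (65, 26, 200): ([331, 189], [314, 188])}
```

The foot slides along with the lean held. I continue toward the stop.

```bash
python3 -m crank '[[[3,2.6,0,0,-1],[3,2.6,0,0,-1],[3,2.6,0,0,-1],[3,2.6,0,0,-1],[3,2.6,0,0,-1],[3,2.6,0,0,-1],[3,2.6,0,0,-1],[0,0,0,0,-1]]]' | grep ft
python3 mask.py
python3 - <<'E'
from mod import *
for P,th in((-.037,43),(-.037,48)):
    c=corners(P,th);print(P,th,{k:(np.round(proj(b,c[k])).astype(int).tolist(),np.round(proj(a,c[k])).astype(int).tolist()) for k in((-65,0,200),(-65,26,200),(-65,26,0),(65,26,0),(65,0,0),(65,26,200))})
E
```

```text
ft_force: [-0.9, -6.3, 3.5]
t 11.3 TCP stop [  44.7 -156.5  112.6] ft stop xy,z [ 0.6 -5.1  3.4]
scene ([338, 188, 34, 53, 1004], [[345, 188], [371, 212], [367, 240], [345, 224], [339, 211], [340, 191]])
side ([291, 199, 55, 68, 1810], [[323, 199], [342, 209], [345, 221], [340, 235], [313, 266], [291, 241]])
-0.037 43 {(-65, 0, 200): ([352, 219], [325, 172]), (-65, 26, 200): ([348, 217], [332, 168]), (-65, 26, 0): ([311, 267], [373, 213]), (65, 26, 0): ([289, 242], [371, 240]), (65, 0, 0): ([294, 243], [363, 244]), (65, 26, 200): ([324, 194], [324, 191])}
-0.037 48 {(-65, 0, 200): ([355, 220], [321, 176]), (-65, 26, 200): ([351, 218], [327, 171]), (-65, 26, 0): ([311, 266], [373, 213]), (65, 26, 0): ([289, 242], [370, 239]), (65, 0, 0): ([294, 243], [363, 244]), (65, 26, 200): ([327, 195], [319, 194])}
```

```bash
python3 -m crank '[[[3,2.6,0,0,-1],[3,2.6,0,0,-1],[0,0,0,0,-1]]]' | grep -E "ft|pos"
python3 -m crank '[[[-2.6,-2.2,5,0,-1],[-2.6,-2.2,5,0,-1],[-2.6,-2.2,5,0,-1],[-2.6,-2.2,5,0,-1],[0,0,0,0,-1],[0,0,0,0,-1]]]' | grep ft
python3 mask.py
python3 - <<'E'
from mod import *
for P,th in((-.027,50),(-.037,46)):
    c=corners(P,th);print(P,th,{k:(np.round(proj(b,c[k])).astype(int).tolist(),np.round(proj(a,c[k])).astype(int).tolist()) for k in((-65,0,200),(-65,26,200),(-65,26,0),(65,26,0),(65,0,0),(65,26,200))})
E
```

```text
position: [0.5656, 0.0465, 0.1129]
ft_force: [-1.7, -9.3, 7.0]
ft_force: [-1.8, -8.0, 3.4]
t 12.25 TCP stop [  44.1 -164.8   91.9] ft stop xy,z [ 0.4 -9.6  3.8]
scene ([335, 193, 40, 48, 1144], [[336, 198], [350, 193], [373, 210], [373, 238], [362, 239], [335, 212]])
side ([289, 204, 62, 64, 1916], [[334, 204], [350, 219], [350, 224], [330, 250], [310, 267], [289, 242], [320, 205]])
-0.027 50 {(-65, 0, 200): ([354, 222], [323, 177]), (-65, 26, 200): ([350, 219], [329, 172]), (-65, 26, 0): ([309, 267], [376, 213]), (65, 26, 0): ([287, 243], [373, 239]), (65, 0, 0): ([291, 245], [367, 244]), (65, 26, 200): ([326, 196], [321, 196])}
-0.037 46 {(-65, 0, 200): ([354, 219], [323, 174]), (-65, 26, 200): ([350, 217], [329, 169]), (-65, 26, 0): ([311, 267], [373, 213]), (65, 26, 0): ([289, 242], [370, 239]), (65, 0, 0): ([294, 243], [363, 244]), (65, 26, 200): ([326, 194], [321, 193])}
```

The foot has reached the stop (about 9 N) at a lean of about 49°. I keep lowering.

```bash
python3 -m crank '[[[-2.4,-2,5.6,0,-1],[-2.4,-2,5.6,0,-1],[-2.4,-2,5.6,0,-1],[-2.4,-2,5.6,0,-1],[0,0,0,0,-1]]]' | grep ft
python3 -m crank '[[[-1.9,-1.6,6.2,0,-1],[-1.9,-1.6,6.2,0,-1],[-1.9,-1.6,6.2,0,-1],[-1.9,-1.6,6.2,0,-1],[0,0,0,0,-1],[0,0,0,0,-1]]]' | grep ft
python3 mask.py
python3 - <<'E'
from mod import *
for P,th in((-.020,66),(-.026,62)):
    c=corners(P,th);print(P,th,{k:(np.round(proj(b,c[k])).astype(int).tolist(),np.round(proj(a,c[k])).astype(int).tolist()) for k in((-65,0,200),(-65,26,200),(-65,26,0),(65,26,0),(65,0,0),(65,26,200))})
E
```

```text
ft_force: [-1.9, -7.6, 1.6]
ft_force: [-1.6, -5.2, -1.2]
t 13.37 TCP stop [  42.9 -185.6   43.8] ft stop xy,z [-1.6 -6.7 -0.2]
scene ([328, 199, 48, 41, 1151], [[329, 211], [344, 199], [361, 203], [375, 212], [374, 236], [360, 238], [330, 221]])
side ([289, 209, 67, 58, 1859], [[346, 215], [355, 228], [311, 266], [289, 244], [326, 210]])
-0.02 66 {(-65, 0, 200): ([358, 230], [315, 190]), (-65, 26, 200): ([356, 226], [319, 183]), (-65, 26, 0): ([308, 267], [376, 212]), (65, 26, 0): ([287, 242], [374, 238]), (65, 0, 0): ([290, 246], [369, 244]), (65, 26, 200): ([332, 203], [311, 208])}
-0.026 62 {(-65, 0, 200): ([358, 227], [315, 186]), (-65, 26, 200): ([356, 223], [319, 180]), (-65, 26, 0): ([310, 266], [375, 212]), (65, 26, 0): ([288, 241], [372, 238]), (65, 0, 0): ([291, 245], [367, 244]), (65, 26, 200): ([332, 201], [311, 204])}
```

```bash
python3 -m crank '[[[-1.3,-1.1,6.5,0,-1],[-1.3,-1.1,6.5,0,-1],[-1.3,-1.1,6.5,0,-1],[-1.3,-1.1,6.5,0,-1],[0,0,0,0,-1]]]' | grep ft
python3 -m crank '[[[-0.6,-0.5,5,0,-1],[-0.6,-0.5,5,0,-1],[0,0,0,0,-1],[0,0,0,0,-1]]]' | grep ft
python3 mask.py
python3 - <<'E'
from mod import *
for P,th in((-.016,77),(-.013,88)):
    c=corners(P,th);print(P,th,{k:(np.round(proj(b,c[k])).astype(int).tolist(),np.round(proj(a,c[k])).astype(int).tolist()) for k in((-65,0,200),(-65,26,200),(-65,26,0),(65,26,0),(65,0,0),(65,26,200))})
E
```

```text
ft_force: [-1.6, -3.8, -1.8]
ft_force: [-2.2, -6.4, -2.1]
t 14.32 TCP stop [  43.2 -192.7    8.4] ft stop xy,z [-1.2 -5.3 -1.7]
scene ([325, 199, 51, 42, 1224], [[331, 199], [374, 210], [372, 239], [337, 234], [325, 225]])
side ([289, 214, 69, 52, 1768], [[357, 231], [356, 236], [312, 265], [289, 244], [331, 214]])
-0.016 77 {(-65, 0, 200): ([359, 237], [313, 199]), (-65, 26, 200): ([359, 232], [315, 193]), (-65, 26, 0): ([309, 266], [376, 212]), (65, 26, 0): ([287, 241], [374, 238]), (65, 0, 0): ([288, 246], [371, 244]), (65, 26, 200): ([335, 209], [306, 217])}
-0.013 88 {(-65, 0, 200): ([359, 244], [312, 209]), (-65, 26, 200): ([359, 239], [312, 202]), (-65, 26, 0): ([309, 266], [376, 211]), (65, 26, 0): ([287, 241], [373, 238]), (65, 0, 0): ([288, 246], [372, 245]), (65, 26, 200): ([336, 217], [304, 227])}
```

```bash
python3 -m crank '[[[-0.4,-0.3,4,0,-1],[-0.4,-0.3,4,0,-1],[0,0,0,0,-1],[0,0,0,0,-1]]]' | grep -E "ft|pos"
python3 -m crank '[[[-0.4,-0.3,4,0,-1],[0,0,0,0,-1],[0,0,0,0,-1]]]' | grep -E "ft|pos"
python3 mask.py
```

```text
position: [0.5537, 0.0051, 0.0004]
ft_force: [-2.7, -5.0, -2.0]
position: [0.5538, 0.0047, -0.0034]
ft_force: [-1.6, -5.0, -1.6]
t 15.1 TCP stop [  43.6 -193.9   -3.3] ft stop xy,z [-0.6 -5.2 -2.8]
scene ([324, 201, 52, 41, 1245], [[328, 201], [374, 210], [371, 241], [338, 236], [324, 229]])
side ([289, 218, 70, 50, 1737], [[358, 234], [313, 267], [289, 243], [327, 218], [348, 225]])
```

```bash
python3 -m crank '[[[0,0,4,0,-1],[0,0,4,0,-1],[0,0,0,0,-1],[0,0,0,0,-1]]]' | grep -E "ft|pos"
python3 -m crank '[[[0,0,3,0,-1],[0,0,2,0,-1],[0,0,0,0,-1]]]' | grep -E "ft|pos"
python3 mask.py
```

```text
position: [0.5536, 0.0045, -0.0116]
ft_force: [-2.3, -5.5, -2.1]
position: [0.5536, 0.0044, -0.0167]
ft_force: [-1.5, -5.4, -2.2]
t 15.78 TCP stop [  43.5 -194.3  -16.5] ft stop xy,z [-1.3 -5.7 -2.6]
scene ([325, 203, 50, 39, 1210], [[325, 203], [373, 210], [372, 238], [360, 241], [327, 234]])
side ([289, 220, 69, 47, 1680], [[357, 235], [354, 243], [312, 266], [289, 243], [327, 220], [337, 220]])
```

```bash
python3 -m crank '[[[0,0,2,0,-1],[0,0,1.5,0,-1],[0,0,0,0,-1]]]' | grep -E "ft|pos"
python3 -m crank '[[[-0.8,-0.6,0,0,-1],[-0.8,-0.6,0,0,-1],[-0.8,-0.6,0,0,-1],[-1.5,-1.3,0,0,-1],[-3,-2.6,0,0,-1],[-3,-2.6,0,0,-1],[0,0,0,0,-1]]]' | grep -E "ft|pos"
python3 mask.py
```

```text
position: [0.5537, 0.0044, -0.0201]
ft_force: [-1.6, -5.3, -2.8]
position: [0.5513, -0.0083, -0.0197]
ft_force: [-0.4, 0.8, -0.8]
t 16.72 TCP stop [  44.  -206.6  -19.8] ft stop xy,z [-0.1  0.   0.1]
scene ([320, 206, 55, 36, 1338], [[323, 206], [374, 211], [371, 241], [331, 238], [320, 233]])
side ([289, 220, 68, 46, 1651], [[356, 238], [354, 245], [313, 265], [289, 243], [332, 220]])
```

The panel is down and the force reads zero. I push the end squarely to butt the feet.

```bash
python3 -m crank '[[[2.3,1.9,0,0,-1],[2.3,1.9,0,0,-1],[2.3,1.9,0,0,-1],[0.8,0.7,0,0,-1],[0,0,0,0,-1],[0,0,0,0,-1]]]' | grep ft; python3 plan.py .5 0 0 | tail -1
python3 -m crank '[[[0.8,0.7,0,0,-1],[0.8,0.7,0,0,-1],[0,0,0,0,-1],[0,0,0,0,-1]]]' | grep ft; python3 plan.py .5 0 0 | tail -1
python3 -m crank '[[[0.8,0.7,0,0,-1],[0.8,0.7,0,0,-1],[0,0,0,0,-1],[0,0,0,0,-1]]]' | grep ft; python3 plan.py .5 0 0 | tail -1
```

```text
ft_force: [0.0, -0.6, 0.7]
stop frame 0.0437 -0.1962 q7 0.18
ft_force: [-0.9, -0.8, 1.3]
stop frame 0.0438 -0.1948 q7 0.18
ft_force: [-1.1, -4.5, 0.7]
stop frame 0.0438 -0.1945 q7 0.17
```

```bash
python3 -m crank '[[[0.8,0.7,0,0,-1],[0.8,0.7,0,0,-1],[0,0,0,0,-1],[0,0,0,0,-1]]]' | grep ft; python3 plan.py .5 0 0 | tail -1
python3 -m crank '[[[0.8,0.7,0,0,-1],[0.8,0.7,0,0,-1],[0.8,0.7,0,0,-1],[0,0,0,0,-1],[0,0,0,0,-1]]]' | grep ft; python3 plan.py .5 0 0 | tail -1
```

```text
ft_force: [-2.6, -7.9, 2.5]
stop frame 0.0438 -0.1944 q7 0.17
ft_force: [-4.5, -13.1, 4.6]
stop frame 0.0438 -0.1943 q7 0.16
```

Firmly butted at 13 N with no motion. I withdraw, rise clear and look.

```bash
python3 -m crank '[[[-2.3,-1.9,0,0,-1],[-4.6,-3.9,0,0,-1],[-6,-5,0,0,-1],[-6,-5,0,0,-1],[-4,-3.4,0,0,-1],[0,0,-20,0,-1],[0,0,-35,0,-1],[0,0,-40,0,-1],[0,0,-40,0,-1],[0,0,-40,0,-1]]]' | grep -E "ft|pos"
python3 -m crank '[[[0,0,-40,0,-1],[0,0,-40,0,-1],[-38,0,0,0,-1],[-38,0,0,0,-1],[-38,0,0,0,-1],[-38,0,0,0,-1],[-38,0,0,0,-1],[-38,0,0,0,-1],[0,0,0,0,-1]]]' | grep -E "ft|pos"
python3 mask.py
python3 - <<'E'
from mod import *
c=corners(-.0125,90);print({k:(np.round(proj(b,c[k]),1).tolist(),np.round(proj(a,c[k]),1).tolist()) for k in c if k[1]==26})
A=cv2.resize(np.array(a["pixels"])[150:300,250:450],(440,330),interpolation=cv2.INTER_CUBIC);B=cv2.resize(np.array(b["pixels"])[160:310,240:400],(352,330),interpolation=cv2.INTER_CUBIC)
cv2.imwrite("pics/fin.png",cv2.cvtColor(np.hstack([A,B]),cv2.COLOR_RGB2BGR))
E
```

```text
position: [0.5484, -0.0172, 0.1568]
ft_force: [1.0, -0.5, 0.3]
position: [0.6492, -0.2328, 0.2321]
ft_force: [-1.1, -1.2, -0.9]
t 20.32 TCP stop [ 191.  -393.1  233.4] ft stop xy,z [-1.4  1.3  0.2]
scene ([304, 204, 71, 38, 1963], [[310, 206], [372, 210], [373, 237], [361, 241], [308, 235], [304, 225]])
side ([289, 219, 70, 47, 1694], [[358, 238], [348, 248], [312, 265], [289, 243], [333, 219]])
{(-65, 26, 0): ([309.2, 265.9], [375.4, 211.2]), (-65, 26, 200): ([359.4, 240.5], [312.2, 204.0]), (65, 26, 0): ([287.4, 241.0], [372.8, 237.6]), (65, 26, 200): ([336.3, 218.0], [303.6, 229.0])}
```

View pics/fin.png

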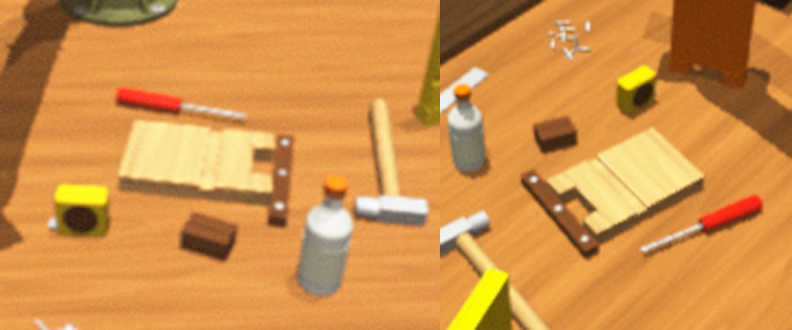

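The panel lies flat with the groove up (scene crop (210,157)). Both feet are against the stop at (275,150) to (272,200) and square to it, the bystanders are undisturbed, and the robot is clear. I hand it in.

```bash
python3 -c "
from bench import job
print(job.close_job())"
```

```text
the job is handed in; nothing more can be done
None
```

I handed the job in at about 20 s of the 64 s allowed: by the last camera check the panel lies flat with its groove up and feet square against the stop, other things undisturbed; no verdict came back.

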